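# Raise the filming monopod in its table stand

### The job

We are about to film the chopping from above: lift the closed monopod by the plain cheeks of its head (clear of the button, so that it stays closed), pass its leg down through the stand's round collar until the foot stands on the plate, and only then squeeze the release button on the head and draw the head up to the second of its three stops, letting the button spring back out so that it locks there. Finish still gripping the head, to keep it steady while I screw the camera on, with the monopod upright and its foot down on the plate. Leave the lemon, the egg timer and the mug where they are.

Things in the scene. Friction and masses are not known exactly. Their poses are not given: they have to be found in the camera images.
- monopod: Small telescopic camera monopod, standing closed and upright on its foot, 207 mm tall. This body is its leg: an aluminium tube 34 mm in diameter, 150 mm long, about 0.5 kg (varies), foot rim chamfered to 28 mm. Origin: centre of the foot's underside; z up the tube; a row of four small dark catch holes 35 mm apart runs up its +x side. A black head slides out of its top without turning.
- head_grip (a point): Centre of the black head block, 175 mm above the foot when closed; rises with the head; axes as the monopod's. The block is 34 mm along x, 38 mm along y, 46 mm tall: plain ribbed cheeks at y = +19 and -19 mm, the release button on the +x face. A disc and short screw stud on top end 32 mm above this point.
- monopod_head (a joint): How far the head is drawn out of the leg, m: 0 closed. A sprung pin locks it at 0, 0.035 (first stop), 0.070 (second) and 0.105 (third), each with 2 mm of play either way; hard end 0.112. Locked, the head carries the leg. Unlocked it slides stiffly (about 2 N) and stays where it is left; the leg's weight (over 4 N) keeps the leg down when the head is drawn up slowly.
- monopod_button (a joint): Travel of the release button in m: 0 out, 0.006 flush with the block; spring 2 N at first, 3 N flush. Past about 0.004 the pin is withdrawn and the head slides; squeezing the block across its +x and -x faces with some 20 N does it. Let go between stops it stays about 0.003 in, the pin riding inside the tube, until it springs out (0) into the next hole that comes by: locked.
- button_face (a point): Middle of the grey release button's outer face, 23 mm along +x from the head's centre when out. The button is 14 mm wide, 26 mm tall, protrudes 6 mm and is pressed along the head's -x.
- stand: Heavy table stand, fixed: dark steel plate 8 mm thick, a round post 14 mm thick and 82 mm tall, and on it a black guide collar, 49 mm outside, 38 mm inside, open right through, from 58 to 80 mm above the worktop. Origin: on the worktop under the collar's axis; z up; post 52 mm along +x. The plate reaches from -63 to +87 mm along x, 55 mm either way along y.
- stand_collar (a point): Centre of the collar's upper mouth, 80 mm above the worktop.
- stand_seat (a point): Where the foot must come to stand: on the plate, 8 mm above the worktop, straight under the collar, inside a low rubber rim 40 mm wide inside and 4 mm high.
- lemon_1: bystander: lemon, 77 x 51 x 52 mm, lying on the worktop; origin under its middle
- egg_timer: bystander: round wind-up kitchen timer, 62 mm across, 52 mm tall, standing among the task's things
- mug_1: bystander: cream mug, 91 mm tall, towards the back right
Not all that is in view belongs to the job. Leave any pink or turquoise look-alike of the monopod alone.

How it is judged:
By the outcome, as a careful person would: the job done as asked, in the order asked, and still so for the second after the job is handed in, while the arm keeps its last pose, push and grip.
It also fails if it takes over 64 s, if anything falls off the work surface, if the arm or the gripper's body presses on something with over 40 N, if the wrist force passes 120 N, or if a joint passes its speed limit or range.

### The arm

A 7-joint arm with a two-finger parallel gripper is mounted at the origin on a cart in front of the work surface, level with it; the furniture and walls round the work are solid. World frame = base frame: x ahead of the robot, y to its left, z up, the work surface at z = 0. Lengths are in m, angles in rad, forces in N, time in s.
With the tool pointing down it reaches from about 0.4 to 0.9 m from the base axis. Payload 5.5 kg.
Tool frame: the origin (TCP) lies between the finger pads, 19 mm behind the fingertips; this is the grasp point; z points along the fingers, y is the line along which they close (so a half turn about z gives the same grasp; the last joint's range is limited). The gripper opens to 92 mm and grips with 3 to 60 N. Pads are 19 mm wide; open, the fingers measure 130 mm over their backs; the gripper's body (75 mm by 190 mm) begins 47 mm behind the grasp point.
Start: joints at [-1.07, 0.501, -0.427, 1.55, 0.221, 1.138, -0.21], TCP at [0.153, 0.632, 0.246] pointing down, gripper open.
Joint ranges: [-2.88, 2.88], [-0.31, 2.03], [-1.54, 1.56], [0.2, 2.42], [-1.41, 4.55], [0.19, 2.02], [-2.57, 2.57]. Speed limits (rad/s): [2.57, 2.57, 3.14, 3.14, 3.14, 3.14, 3.14].

### API

Orientations are given as a unit quaternion [x, y, z, w].
In Python, from bench import manip, effector, viewer gives the robot as it stands. Calls block until the motion is done:
- manip.move_pose(position, orientation): joint-space move of the TCP to a pose.
- manip.servo_line(position, ori=None, vel=0.15): straight line of the TCP; ori=None keeps the orientation; vel is the mean speed in m/s.
- manip.movej(angles): joint-space move.
- effector.open_jaws() and effector.close(f_grip=None): open the fingers fully, or close them until they stop; f_grip is the grip in N (None keeps the last).
- manip.sleep(seconds).
- manip.solve_ik(position, orientation): joint angles nearest the present ones, or None.
- viewer.get_image(name): name is "side" or "top" or "wrist"; returns the picture (420x560x3 uint8, red, green, blue); there is no depth.
- viewer.get_calibration(name): a dict with "vfov" (degrees; the focal length in pixels is half the picture's height over the tangent of half this angle, whatever the lens; pixels are square), "cx", "cy" (the principal point, pixels), "eye" and "attitude" of the camera in the world. Camera axes: x right, y down, z forward; pixel columns grow to the right and rows downward; lengths in m; the calibration is good to about 2 mm. A picture is of the moment at which its call begins: read the wrist's pose just before it. get_calibration takes no time and is no camera call; for the wrist camera it gives the pose at the moment of the call.
A pose or a line that the arm cannot do raises manip.PlanningError and nothing moves.
- manip.hand_in(): hands the job in; it is judged then, once.
Readings, each from a call of its own:
- manip.current_clock(): time.
- manip.current_q(): joint angles.
- manip.current_joint_velocities(): joint speeds.
- manip.current_tau(): joint torques, N m.
- manip.current_tool_pos(): TCP position.
- manip.current_tcp_rot(): TCP orientation.
- manip.current_force(): force on the tool from outside, world axes, zero at the start.
- manip.current_wrist_torque(): the same for the moment, N m.
- manip.current_finger_gap(): finger opening in m.
- manip.current_gripper_force(): force on a finger pad.
Only numpy, scipy, OpenCV 4.12 (cv2) and the standard library are available. Lean on these libraries where they do the work, as an engineer would, in place of code of your own. Each camera call takes 0.05 s, during which the arm holds its last target. There are 200 camera calls.

## Working session

There is one attempt and no reset: what is moved stays moved. The work goes in short steps, each a Python script; the robot and the scene stay as the last script left them, time stands still between calls to the robot, and variables do not carry over. Pictures are saved under pics/ and viewed, at most 10 in all, crops included, and the job is handed in when it is done.

```bash
mkdir -p pics; python3 - <<'E'
from bench import manip, effector, viewer
import cv2,numpy as np
for n in ["side","top"]:
    cv2.imwrite(f"pics/{n}0.png",cv2.cvtColor(viewer.get_image(n),cv2.COLOR_RGB2BGR)); print(n,viewer.get_calibration(n))
print("wrist",viewer.get_calibration("wrist"))
print(manip.current_clock(),manip.current_tool_pos(),manip.current_tcp_rot())
E
ls
```

```text
side {'vfov': 46.687854441086444, 'cx': 276.7192431358221, 'cy': 209.8349546665777, 'eye': array([0.54325094, 0.69638541, 0.68852904]), 'attitude': array([-0.01856791,  0.89079798, -0.45400142,  0.00411203])}
top {'vfov': 50.18510197861316, 'cx': 285.9352578866053, 'cy': 201.53527230185696, 'eye': array([ 0.43449985, -0.05410522,  0.95833681]), 'attitude': array([ 0.70745248, -0.70196696,  0.05214468, -0.06351624])}
wrist {'vfov': 59.55253981580669, 'cx': 280.14443091818424, 'cy': 211.4407063248054, 'eye': array([0.08215578, 0.64860583, 0.38260452]), 'attitude': array([0.77851452, 0.61275914, 0.08314117, 0.1073728 ])}
0.1 [0.15300598 0.63110735 0.2445775 ] [ 1.18586516e-01  9.92943326e-01 -8.79037925e-04 -1.27119730e-04]
pics
```

View pics/side0.png

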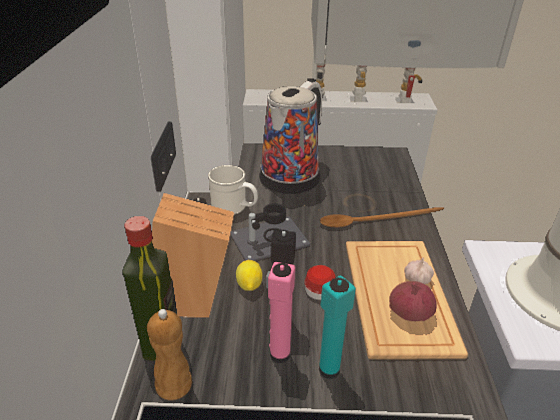

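View pics/top0.png

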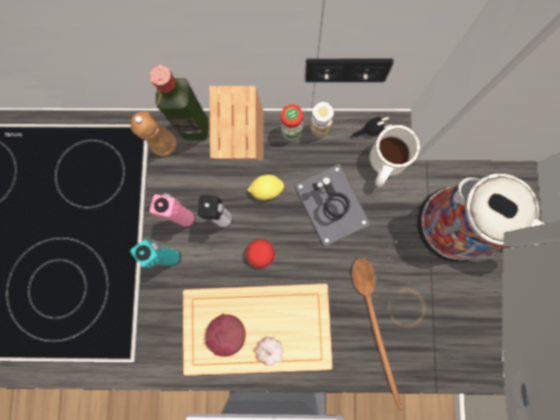

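Side view: pink (280,310) and turquoise (335,325) look-alikes; black-headed silver one (285,245), partly hidden, is the monopod. In the top view its head is at (211,208), pink is at (172,210), turquoise at (155,253), and the stand collar at (335,207). The black head and aluminium leg fit the description. I'll confirm that in a crop.

```bash
cat > h.py <<'E'
import numpy as np
from scipy.spatial.transform import Rotation as R
from bench import manip, effector, viewer
def ray(c,u,v):
    f=210/np.tan(np.radians(c['vfov']/2))
    d=R.from_quat(c['attitude']).apply([(u-c['cx'])/f,(v-c['cy'])/f,1.]); return np.array(c['eye']),d
def at(c,u,v,z):
    e,d=ray(c,u,v); return e+d*(z-e[2])/d[2]
def proj(c,p):
    f=210/np.tan(np.radians(c['vfov']/2))
    q=R.from_quat(c['attitude']).inv().apply(np.array(p)-c['eye']); return np.array([c['cx']+f*q[0]/q[2],c['cy']+f*q[1]/q[2]])
E
python3 - <<'E'
import cv2
from h import *
c=viewer.get_calibration("top")
for n,u,v,z in [("head",211,200,.2),("collar",336,207,.08),("timer",260,253,.05),("lemon",266,188,.026),("mug",393,150,.09),("board",182,290,.01)]: print(n,at(c,u,v,z).round(3))
for n in [(298,181),(339,166),(367,222),(328,244)]: print(at(c,*n,.008).round(3))
im=cv2.imread("pics/top0.png"); 
a=cv2.resize(im[180:255,150:250],None,fx=4,fy=4,interpolation=cv2.INTER_CUBIC)
b=cv2.resize(im[165:240,290:390],None,fx=4,fy=4,interpolation=cv2.INTER_CUBIC)
s=cv2.imread("pics/side0.png")
d=cv2.resize(s[195:295,220:353],(400,300),interpolation=cv2.INTER_CUBIC)
cv2.imwrite("pics/c1.png",np.vstack([np.hstack([a,b]),np.hstack([d,d*0])]))
E
```

```text
head [0.562 0.088 0.2  ]
collar [ 0.569 -0.138  0.08 ]
timer [0.479 0.013 0.05 ]
lemon [0.617 0.004 0.026]
mug [ 0.683 -0.252  0.09 ]
board [0.403 0.177 0.01 ]
[ 0.637 -0.064  0.008]
[ 0.67  -0.153  0.008]
[ 0.549 -0.211  0.008]
[ 0.501 -0.128  0.008]
```

View pics/c1.png

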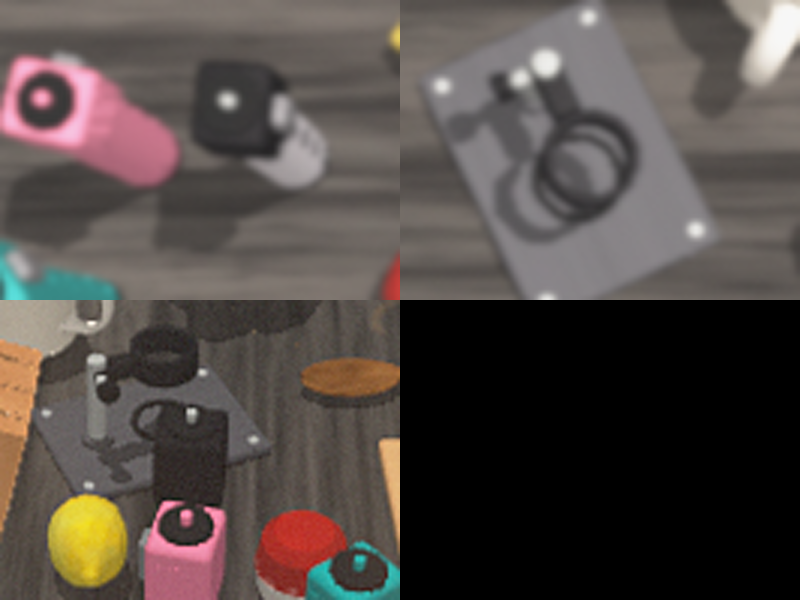

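The crop confirms it: the black-headed aluminium unit has its stud at top px (207,205), side px (284,232). Its grey button at (221,208) faces right (about world −y), with dark holes below it. The collar mouth is near top px (337,205) and the post top at (326,181). Now I'll triangulate.

```bash
python3 - <<'E'
from h import *
t=viewer.get_calibration("top"); s=viewer.get_calibration("side")
def tri(a,b):
    e1,d1=ray(t,*a); e2,d2=ray(s,*b)
    A=np.stack([d1,-d2],1); k=np.linalg.lstsq(A,e2-e1,rcond=None)[0]
    p,q=e1+k[0]*d1,e2+k[1]*d2; return ((p+q)/2).round(4),np.linalg.norm(p-q).round(4)
print("mono",tri((207,205),(283.8,232.3)),at(t,207,205,.207))
print("pink",tri((160,204.5),(282.2,267.3)))
print("turq",tri((146,253),(339.7,282.7)))
print("posttop",tri((326.2,180.8),(252,214)),at(t,326.2,180.8,.082))
print("collar",at(t,337.5,204.5,.08),"side",at(s,220+165/3,195+45/3,.08))
m=at(t,207,205,.207);b=at(t,220.7,208,.175);print("button dir",b-m)
scr=[(400.5,186.5),(437,169.5),(364,222.5)]
for u,v in [(300.5,186.5),(337,169.5),(364,222.5),(327,239)]: print(at(t,u,v,.009).round(4))
for y in np.radians([-110,-90,-70]):
  for k in (0,np.pi/2,-np.pi/2,np.pi):
    q=(R.from_euler('z',y+k)*R.from_euler('x',np.pi)).as_quat()
    r=[manip.solve_ik(p,q) for p in ([m[0],m[1],.3],[.573,-.138,.36],[.573,-.138,.19])]
    print(round(np.degrees(y+k)),[None if a is None else round(float(a[6]),2) for a in r])
E
```

```text
mono (array([0.5507, 0.093 , 0.2066]), np.float64(0.0022)) [0.55176243 0.09279986 0.207     ]
pink (array([0.5511, 0.1735, 0.2059]), np.float64(0.0023))
turq (array([0.4688, 0.1948, 0.1995]), np.float64(0.0026))
posttop (array([ 0.6202, -0.119 ,  0.0836]), np.float64(0.0021)) [ 0.62166966 -0.11919388  0.082     ]
collar [ 0.57430187 -0.14141653  0.08      ] side [ 0.57192279 -0.14014603  0.08      ]
button dir [-0.00021991 -0.01827116 -0.032     ]
[ 0.6244 -0.0692  0.009 ]
[ 0.6624 -0.1481  0.009 ]
[ 0.5473 -0.2043  0.009 ]
[ 0.5116 -0.1256  0.009 ]
-110 [2.5, 2.53, -2.55]
-20 [-1.74, -1.46, -1.41]
-200 [0.99, 1.5, 1.52]
70 [-0.53, -0.06, -0.0]
-90 [2.45, -2.43, -2.2]
0 [-1.72, -1.28, -1.16]
-180 [1.33, 1.85, 1.84]
90 [-0.19, 0.29, 0.34]
-70 [-2.45, -2.09, -1.85]
20 [-1.38, -0.93, -0.83]
-160 [1.66, 2.19, 2.16]
110 [0.15, 0.64, 0.67]
```

```bash
cat >> h.py <<'E'
import cv2, pickle
def q(yaw): return (R.from_euler('z',yaw,degrees=True)*R.from_euler('x',np.pi)).as_quat()
def snap(name,cam="wrist"):
    c=viewer.get_calibration(cam); im=viewer.get_image(cam)
    cv2.imwrite(f"pics/{name}.png",cv2.cvtColor(im,cv2.COLOR_RGB2BGR)); pickle.dump(c,open(f"pics/{name}.pkl","wb")); return c
def st(): print(round(manip.current_clock(),2),np.round(manip.current_tool_pos(),4),"F",np.round(manip.current_force(),2),"gap",round(manip.current_finger_gap(),4),"fg",np.round(manip.current_gripper_force(),1))
E
python3 - <<'E'
from h import *
manip.servo_line([.153,.632,.36],vel=.3)
st()
manip.move_pose([.573,-.141,.26],q(90)); manip.sleep(.2); st(); snap("ws")
manip.move_pose([.5515,.093,.31],q(90)); manip.sleep(.2); st(); snap("wm")
a=cv2.imread("pics/ws.png");b=cv2.imread("pics/wm.png")
cv2.imwrite("pics/w2.png",np.hstack([a,b])[:, :])
E
```

```text
0.63 [0.153  0.6322 0.3609] F [ 1.06 -0.37 -0.86] gap 0.0918 fg 0.0
3.93 [ 0.5731 -0.1405  0.26  ] F [-0.29 -0.34  0.68] gap 0.0919 fg 0.0
5.13 [0.5517 0.0908 0.3097] F [-1.22 -0.17 -0.64] gap 0.0918 fg 0.0
```

View pics/ws.png

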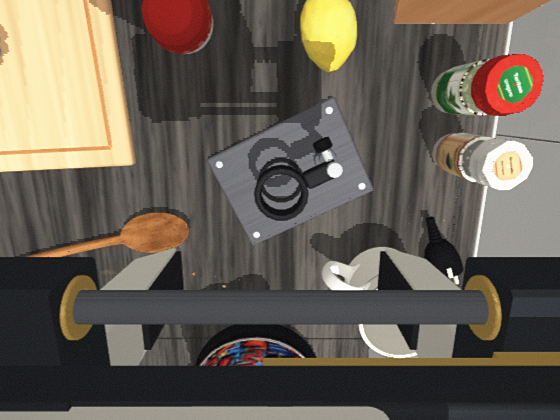

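View pics/wm.png

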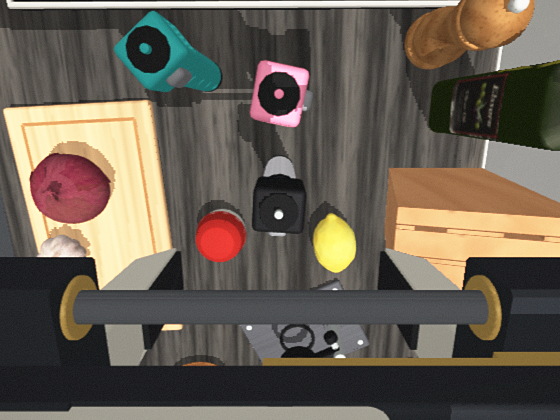

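Wrist views: collar upper ring is centred near (283,192), outer edges x 255–308, post top (335,170). Monopod head top spans (255..304, 178..232), stud (279,214), button at the bottom edge (278,233). I'll enlarge the crops to refine this.

```bash
python3 - <<'E'
from h import *
a=cv2.imread("pics/ws.png")[140:240,230:363];b=cv2.imread("pics/wm.png")[150:250,215:348]
z=lambda i:cv2.resize(i,(400,300),interpolation=cv2.INTER_CUBIC)
g=lambda i:np.clip((i/255.)**.5*255,0,255).astype('uint8')
cv2.imwrite("pics/c2.png",g(np.hstack([z(a),z(b)])))
c=pickle.load(open("pics/wm.pkl","rb"));print("stud",at(c,279,214,.207).round(4))
c=pickle.load(open("pics/ws.pkl","rb"));print("collar",at(c,281.5,192,.08).round(4),"post",at(c,335,170,.082).round(4))
for u,v in [(220,164),(329,111),(362,187),(256,235)]: print(at(c,u,v,.009).round(4))
E
```

```text
stud [0.5504 0.0942 0.207 ]
collar [ 0.5738 -0.139   0.08  ] post [ 0.6201 -0.119   0.082 ]
[ 0.5086 -0.1246  0.009 ]
[ 0.6224 -0.0701  0.009 ]
[ 0.6609 -0.1493  0.009 ]
[ 0.5455 -0.2043  0.009 ]
```

View pics/c2.png

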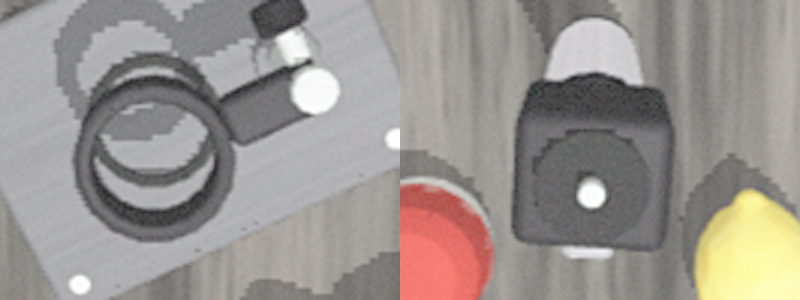

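Measurements agree: monopod at (0.551, 0.0937) with the button facing −92°, collar at (0.5735, −0.1405). Grasping now.

```bash
python3 - <<'E'
from h import *
Q=q(87.6)
st()
manip.move_pose([.5508,.0937,.28],Q); 
manip.servo_line([.5508,.0937,.175],vel=.12); manip.sleep(.2); st()
effector.close(30); st()
manip.servo_line([.5508,.0937,.31],vel=.15); manip.sleep(.3); st()
manip.move_pose([.5735,-.1405,.31],Q); manip.sleep(.3); st()
snap("wi"); snap("ti","top"); snap("si","side")
z=lambda n,y,x:cv2.resize(cv2.imread(f"pics/{n}.png")[y:y+100,x:x+133],(400,300),interpolation=cv2.INTER_CUBIC)
cv2.imwrite("pics/c3.png",np.vstack([np.hstack([z("wi",140,215),z("ti",130,280)]),np.hstack([z("si",150,210),z("si",200,210)])]))
E
```

```text
5.18 [0.5517 0.0912 0.3097] F [-0.84 -0.16 -0.14] gap 0.0919 fg 0.0
6.66 [0.5513 0.0938 0.1758] F [0.26 0.19 0.57] gap 0.0918 fg 0.0
7.54 [0.5508 0.0937 0.175 ] F [-0.78  0.03  0.42] gap 0.0377 fg 29.8
8.89 [0.5506 0.0936 0.3094] F [ 0.75  0.21 -5.7 ] gap 0.0378 fg 29.8
10.12 [ 0.5738 -0.1392  0.31  ] F [-0.04  0.23 -6.54] gap 0.0381 fg 29.8
```

View pics/c3.png

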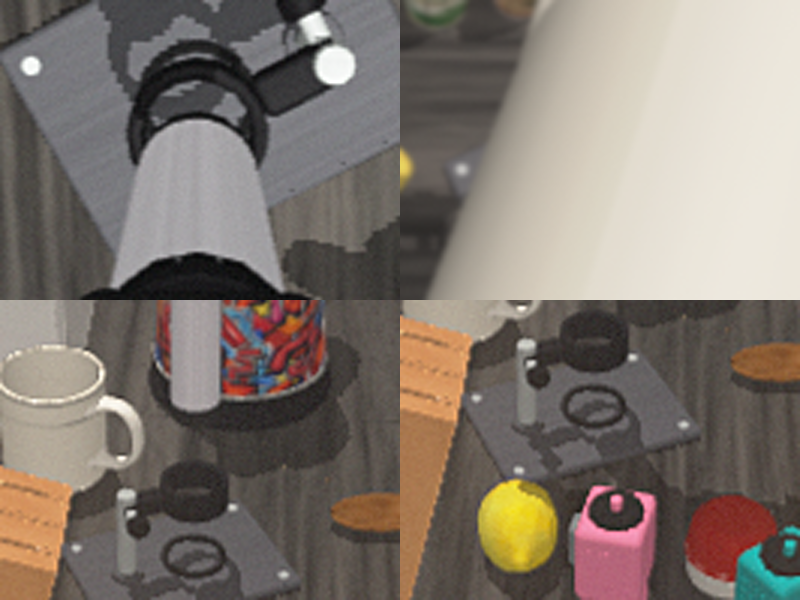

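The leg hangs straight and sits in line with the collar in the wrist view: leg centre and ring centre are both at crop x≈197. Next is a guarded insertion.

```bash
python3 - <<'E'
from h import *
s=viewer.get_calibration("side");w=viewer.get_calibration("wrist")
print("side foot meas (275,186) pred",proj(s,[.5735,-.1405,.135]), at(s,275,186,.135))
print("wrist collar pred",proj(w,[.5735,-.1405,.08]))
ok=True
for z in np.r_[.265,.255,.245,.23,.215,.2,.19]:
    manip.servo_line([.5735,-.1405,z],vel=.12); st()
    f=manip.current_force()
    if abs(f[2]+6)>6 or np.hypot(f[0],f[1])>8: print("contact");break
E
```

```text
side foot meas (275,186) pred [274.44115988 188.29265104] [ 0.57269164 -0.14917247  0.135     ]
wrist collar pred [280.6693385  183.15466072]
10.8 [ 0.5736 -0.1406  0.2651] F [ 0.71  0.46 -5.96] gap 0.0379 fg 29.8
11.05 [ 0.5734 -0.1404  0.2552] F [ 0.5   0.12 -5.45] gap 0.0378 fg 29.8
11.3 [ 0.5731 -0.1403  0.2448] F [ 0.93  0.29 -4.98] gap 0.0384 fg 29.8
11.57 [ 0.5731 -0.1404  0.2297] F [-0.23  0.08 -4.98] gap 0.038 fg 29.8
11.85 [ 0.5732 -0.1404  0.2148] F [ 0.14  0.78 -5.21] gap 0.0379 fg 29.8
12.12 [ 0.5733 -0.1404  0.1999] F [ 0.42  0.3  -5.55] gap 0.0379 fg 29.8
12.38 [ 0.5731 -0.1403  0.1899] F [-0.04  0.57 -5.78] gap 0.038 fg 29.8
```

```bash
python3 - <<'E'
from h import *
P=[.5735,-.1405]
for z in np.arange(.188,.1795,-.001):
    manip.servo_line([*P,z],vel=.03); f=np.mean([manip.current_force()[2] for _ in range(5)])
    print(round(z,4),round(f,2),end="; ")
    if f>-1: break
st()
effector.open_jaws(); manip.sleep(.2); st()
manip.servo_line([*P,.275],vel=.2); manip.move_pose([*P,.275],q(-2.4)); manip.sleep(.3); st()
snap("wo")
z=lambda n,y,x:cv2.resize(cv2.imread(f"pics/{n}.png")[y:y+150,x:x+200],(800,600),interpolation=cv2.INTER_CUBIC)
cv2.imwrite("pics/c4.png",z("wo",110,180))
E
```

```text
0.188 -5.19; 0.187 -6.1; 0.186 -5.23; 0.185 -6.4; 0.184 -2.38; 0.183 0.09; 13.88 [ 0.5737 -0.1407  0.1833] F [-2.42 -0.65  0.09] gap 0.0379 fg 29.8
15.07 [ 0.5735 -0.1405  0.183 ] F [-1.38 -0.03 -0.19] gap 0.0916 fg 0.0
17.27 [ 0.5735 -0.1406  0.275 ] F [ 0.    0.68 -0.49] gap 0.0915 fg 0.0
```

View pics/c4.png

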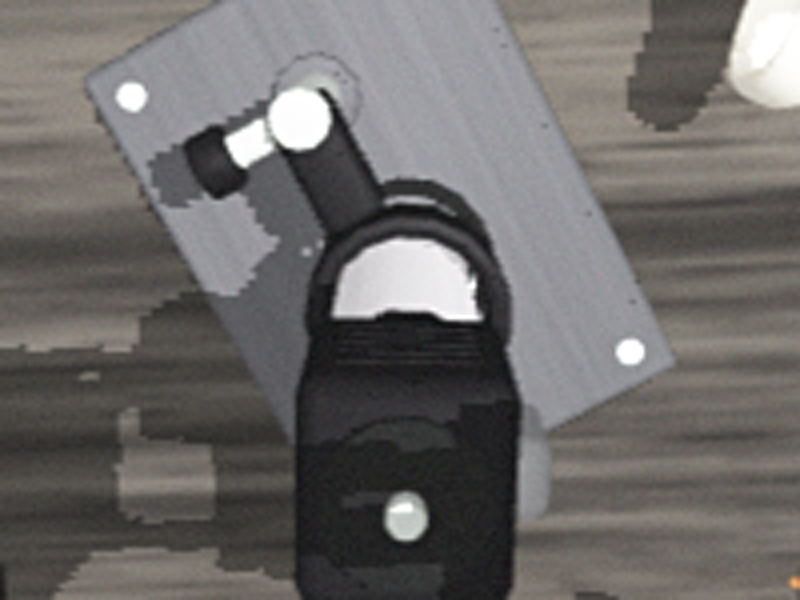

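The monopod stands in the collar with its foot seated (weight was taken at TCP z 0.183). The button is on the right, out, and the head is closed. Now squeezing and drawing it up.

```bash
python3 - <<'E'
from h import *
c=pickle.load(open("pics/wo.pkl","rb")); p=at(c,281.5,238.75,.215); print("stud",p.round(4))
P=[.5735,-.1405]; P=list(np.clip(p[:2],np.array(P)-.0015,np.array(P)+.0015)); print(P)
manip.servo_line([*P,.183],vel=.12); manip.sleep(.2)
effector.close(25); manip.sleep(.3); st()
if manip.current_finger_gap()<.0355:
    for h in [.003,.008,.02,.03,.04,.05,.058]:
        manip.servo_line([*P,.183+h],vel=.03); st()
        if manip.current_force()[2]<-7: print("lifting leg?"); break
snap("s5","side"); snap("w5")
E
```

```text
stud [ 0.5738 -0.1413  0.215 ]
[np.float64(0.5738475889496959), np.float64(-0.1413064264780282)]
19.68 [ 0.5738 -0.1412  0.183 ] F [-0.19  0.57 -0.3 ] gap 0.0337 fg 24.8
19.93 [ 0.5739 -0.1413  0.1862] F [0.84 0.61 0.06] gap 0.0338 fg 24.8
20.24 [ 0.5739 -0.1413  0.1914] F [-1.02  0.32 -0.45] gap 0.0337 fg 24.8
20.79 [ 0.5739 -0.1413  0.2033] F [-1.65  0.43  0.48] gap 0.0342 fg 24.8
21.27 [ 0.5739 -0.1413  0.2134] F [-1.14  0.53 -0.15] gap 0.0344 fg 24.8
21.76 [ 0.5739 -0.1413  0.2234] F [-0.2   1.22  1.09] gap 0.0339 fg 24.8
22.24 [ 0.5739 -0.1414  0.2334] F [-0.12  0.01 -0.84] gap 0.0338 fg 24.8
22.66 [ 0.5739 -0.1413  0.2414] F [-0.64  0.31  0.14] gap 0.0343 fg 24.8
```

```bash
python3 - <<'E'
from h import *
z=lambda n,y,x:cv2.resize(cv2.imread(f"pics/{n}.png")[y:y+150,x:x+100],(400,600),interpolation=cv2.INTER_CUBIC)
cv2.imwrite("pics/c5.png",np.hstack([z("s5",110,225),z("w5",110,230)]))
E
```

```text
(no output)
```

View pics/c5.png

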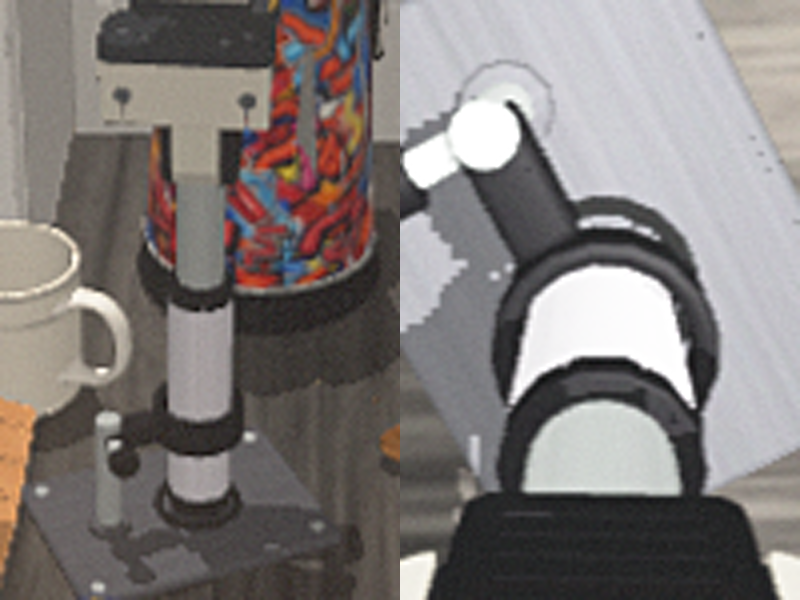

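The inner tube is drawn out and the foot is still in the rim on the plate. Next: release, regrip the cheeks, and raise until it locks.

```bash
cat >> h.py <<'E'
def fz(n=10):
    r=[]
    for _ in range(n): r.append(manip.current_force()); manip.sleep(.02)
    return np.mean(r,0)
E
python3 - <<'E'
from h import *
P=[.57385,-.1413]
effector.open_jaws(); manip.sleep(.2); print(fz().round(2))
manip.servo_line([*P,.335],vel=.2); manip.move_pose([*P,.335],q(87.6)); manip.sleep(.2)
manip.servo_line([*P,.241],vel=.15); manip.sleep(.2); print("free",fz().round(2))
effector.close(30); manip.sleep(.2); st(); print("grip",fz().round(2))
z=.241
while z<.2575:
    z+=.002 if z<.248 else .001
    manip.servo_line([*P,z],vel=.015); f=fz(6); print(round(z,4),f.round(2),round(manip.current_tool_pos()[2],4))
    if f[2]<-4.0 : break
st(); snap("s6","side"); snap("w6")
E
```

```text
[-0.33 -0.02  0.19]
free [-0.16 -0.13  0.11]
28.52 [ 0.5737 -0.1413  0.241 ] F [-0.06  0.69  0.42] gap 0.0379 fg 29.8
grip [-0.49 -0.17  0.26]
0.243 [ 0.07  0.11 -2.32] 0.2428
0.245 [-0.43 -0.18 -1.76] 0.2451
0.247 [-0.76  0.21 -1.46] 0.2472
0.249 [-0.77 -0.08 -1.41] 0.2492
0.25 [-0.34 -0.13 -2.24] 0.25
0.251 [-0.8   0.05 -0.38] 0.2513
0.252 [-0.87 -0.39 -0.34] 0.2522
0.253 [-0.67 -0.35 -0.72] 0.253
0.254 [-0.55 -0.67 -1.14] 0.2541
0.255 [ 0.24 -0.07 -5.15] 0.2545
32.32 [ 0.5736 -0.1409  0.2545] F [-0.35  0.73 -5.6 ] gap 0.0375 fg 29.8
```

Force dropped at z 0.251, where the pin sprang out, and rose to the leg's weight at 0.255, the upper edge of the play. So it is locked at the second stop. I'll go back to mid-play and check.

```bash
python3 - <<'E'
from h import *
P=[.57385,-.1413]
manip.servo_line([*P,.2525],vel=.015); manip.sleep(.4); print(fz().round(2)); st()
snap("s7","side"); snap("w7")
z=lambda n,y,x:cv2.resize(cv2.imread(f"pics/{n}.png")[y:y+150,x:x+100],(400,600),interpolation=cv2.INTER_CUBIC)
cv2.imwrite("pics/c6.png",np.hstack([z("s7",110,225),z("w7",110,230)]))
E
```

```text
[-1.11  0.39 -0.19]
33.3 [ 0.574  -0.1413  0.2527] F [-0.69  1.02  0.47] gap 0.0381 fg 29.8
```

View pics/c6.png

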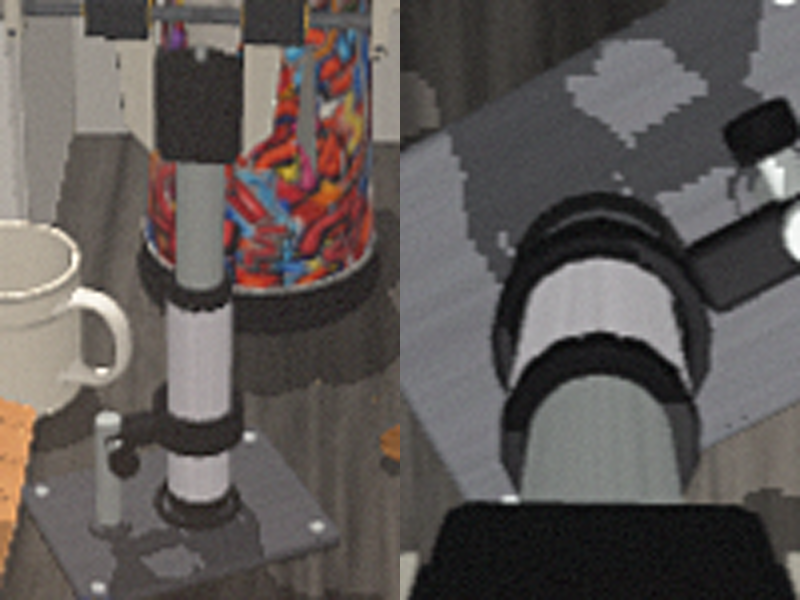

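The foot is inside the rim on the plate, the monopod is upright, the head is out and locked, and the cheeks are gripped. Handing in.

```bash
python3 -c "
from bench import manip
print(manip.hand_in())"
```

```text
the job is handed in; nothing more can be done
None
```

The job is handed in at about 33 s of the 64 s allowed: the monopod stands upright in the collar with its foot on the plate, the head is locked at the second stop (confirmed by a light upward pull), and the gripper still holds it by the cheeks.

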